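# Screw the lid onto the seed mill

## Robot

A 7-joint arm with a two-finger parallel gripper is mounted at the origin on the work surface; the furniture and walls round the work are solid. World frame = base frame: x ahead of the robot, y to its left, z up, the work surface at z = 0. Lengths are in m, angles in rad, forces in N, time in s.
With the tool pointing down it reaches from about 0.375 to 0.925 m from the base axis. Payload 3.1 kg.
Tool frame: the origin (TCP) lies between the finger pads; the fingertips stand 19 mm ahead of it and the grasp point (between the pads) is the TCP; z points along the fingers, y is the direction in which the jaws open and shut (so a half turn about z gives the same grasp; the last joint's range is limited). The gripper opens to 85 mm and grips with 20 to 120 N. Pads are 22 mm wide; open, the fingers measure 114 mm over their backs; the gripper's body (76 mm by 85 mm) begins 54 mm behind the grasp point. The pads swing forward as they close: fully open they stand 13 mm farther back than shut.
Start: joints at [1.198, 0.383, 0.044, 1.598, -0.018, 1.161, -0.05], TCP at [0.176, -0.626, 0.25] pointing down, gripper open.
Joint ranges: [-2.61, 2.61], [-0.41, 2.15], [-1.48, 1.57], [0, 2.5], [-1.57, 4.71], [0.05, 1.97], [-2.85, 2.85]. Speed limits (rad/s): [2.79, 2.79, 3.14, 3.14, 3.14, 3.14, 3.14].

## Interface

Orientations are given as a unit quaternion [x, y, z, w].
In Python, from bench import move_ptp, movel, move_j, move_gripper, pause, inverse_kinematics, read_camera, camera_params, MotionError, sign_off, look_for, tip_of, read_time_s, read_qpos, read_joint_vel, read_effort, read_eef_pos, read_tcp_rot, read_ft_force, read_ft_torque, read_finger_gap gives the robot as it stands. Calls block until the motion is done:
- move_ptp(position, orientation): joint-space move of the TCP to a pose.
- movel(position, orientation=None, speed=0.15): straight line of the TCP; orientation=None keeps the orientation; speed is the mean speed in m/s.
- move_j(angles): joint-space move.
- move_gripper(opening, effort=None): finger opening in m; effort is the grip in N (None keeps the last); returns when the fingers have stopped.
- pause(seconds).
- inverse_kinematics(position, orientation): joint angles nearest the present ones, or None.
- read_camera(name): name is "scene" or "top" or "wrist"; returns the picture (400x640x3 uint8, red, green, blue); there is no depth.
- camera_params(name): a dict with "K" (3x3 intrinsics, pixels), "dist_coeffs" ([k1, k2, p1, p2, k3] as OpenCV has them; the pictures are not rectified), "camera_from_world" (4x4, takes a point from world to camera coordinates). Camera axes: x right, y down, z forward; pixel columns grow to the right and rows downward; lengths in m; the calibration is good to about 2 mm. A picture is of the moment at which its call begins: read the wrist's pose just before it. camera_params takes no time and is no camera call; for the wrist camera it gives the pose at the moment of the call.
A pose or a line that the arm cannot do raises MotionError and nothing moves.
- sign_off(): hands the job in, once; it reports no verdict.
Trained networks look in the newest picture that a camera, given by its name, has taken for a name from the list of things; names that differ only in an ending like _2 or _b are one class to them, and where a whole thing is asked for, a point or a joint stands for the part that bears it (a point fixed in the world has none). Each returns a list of dicts, best first, with "confidence" (0 to 1); they miss things now and then, are a little off and sometimes report something else, mostly with a low value. They report only what shows in the picture. A call takes as long as a camera call. They do not tell look-alikes from the thing itself.
- look_for(camera, name): "at" ([column, row] in pixels, amid what is visible of it).
- tip_of(camera, name): "at" ([column, row] in pixels: a listed point, or the origin of a listed thing).
Readings, each from a call of its own:
- read_time_s(): time.
- read_qpos(): joint angles.
- read_joint_vel(): joint speeds.
- read_effort(): joint torques, N m.
- read_eef_pos(): TCP position.
- read_tcp_rot(): TCP orientation.
- read_ft_force(): force on the tool from outside, world axes, zero at the start.
- read_ft_torque(): the same for the moment, N m.
- read_finger_gap(): finger opening in m.
Only numpy, scipy, OpenCV 4.12 (cv2) and the standard library are available. Lean on these libraries where they do the work, as an engineer would, in place of code of your own. Each camera call takes 0.05 s, during which the arm holds its last target. There are 200 camera calls.

## Task

The seed mill stands open: close it with its lid, the larger of the two lids draining on edge in the wire rack. Set the lid down level, mouth down, on the mill's neck or on the worktop, let go and take it again from above; on the neck, turn it back (anticlockwise seen from above) until it drops into the thread, then screw it forward (clockwise) until it is fully home, and let go. Leave the small lid in the rack and do not knock over the oil bottle, the tin or the glass.

Things in the scene. Friction and masses are not known exactly. Their poses are not given: they have to be found in the camera images.
- lid_center (a point): centre of the mill's lid: grey plastic, ribbed, 65 mm across over its whole height of 48 mm, about 140 g. z axis: from the open mouth to the closed top. At the start it stands on edge on the rack's rails, axis level, top facing the rack's front, centre 51 mm above the worktop; nothing stands within 80 mm in front of the top or 25 mm beside it
- lid_mouth (a point): centre of the lid's lower edge (mouth), 24 mm below lid_center when the lid is upright. Inside, level with this edge, sit three lugs 120 degrees apart; the outside and the axes do not tell where they are, so the thread is found by feel
- mill_neck (a point): foot of the mill's neck, on its axis, 128 mm above the worktop, on the flange; z up. The mill is a round steel body 123 mm across, bolted down. The neck is 44 mm across and 43 mm high with a conical top edge; the lid goes over it with 1.5 mm clearance all round and covers it. Fully home the lid's mouth is 4 mm and its centre 28 mm above this point, and it stays so when let go
- mill_thread (a point): middle of the thread, on the neck's axis, 13 mm above mill_neck. Three thread ribs 120 degrees apart run down clockwise through 67 degrees, with gaps of 45 degrees between and an upright stop at the lower end of each. While the lugs lie on the thread, the lid's mouth is 12 to 18 mm above mill_neck and the stops let the lid turn anticlockwise only
- mill_gap (a point): top of the neck, on its axis, 43 mm above mill_neck. Turned back (anticlockwise) by up to 90 degrees and pressed lightly, the lid drops 5 to 10 mm into the gaps: its mouth is then 8 mm above mill_neck, where it rests on the sprung seal. From there it turns clockwise under the thread, 67 to 97 degrees, to a stop; this draws it down the last 4 mm, and pressing it down meanwhile helps
- seal (a joint): how far the sprung rubber seal in the neck's mouth is pressed down, m, 0 to 0.006; 0 when free (top 48 mm above mill_neck), about 0.004 with the lid fully home. It takes about 2 N to start it and 2.5 N more for each mm
- rack: wire draining rack, fixed, 170 x 82 mm; origin on the worktop near its middle; x axis along its two rails to the back, the front (-x) end roughly to the robot's left. Rails 42 mm apart, 25 mm high, open at the front; a wire hoop 55 mm high stands 22 mm behind the origin between the two lids, another at the back end
- small_lid_center (a point): centre of the small lid (48 mm across, 24 mm thick, grey plastic), standing on edge in the rack behind the mill's lid; it stays there
- oil_bottle: oil bottle, 60 mm across, 273 mm tall, standing behind the mill and to its left; origin at the centre of its underside, z up
- yeast_tin: tin, 76 mm across, 110 mm tall, standing behind the mill; origin at the centre of its underside, z up
- tea_glass: tea glass, 62 mm across, 83 mm tall, standing near the middle of the worktop; origin at the centre of its underside, z up
- flour_box: flour box between the mill and the rack, fixed, 200 x 260 mm; origin on the worktop under its middle. Its tilted lid reaches 200 mm above the worktop. In front of it, nearer the robot, stands a red dial scale, its white pan about 190 mm up: keep the arm above both
There are look-alikes about, which are no part of the job. What is shaped like the part that bears lid_center but blue is not meant.

How it is judged:
On the way:
1. the lid has been set down level, mouth down, and let go (angle between lid_center's own z axis and vertical below 0.25 rad and contact force between the fingers and lid below 0.1 N), for 0.1 s.
At the end, for the whole second after the job is handed in: The lid is on the mill's neck, centred within 3 mm and upright within 0.06 rad, screwed down so that its centre is less than 29.2 mm above the foot of the neck and the seal is pressed by more than 3 mm, and stays so when let go; the small lid is still in the rack (horizontal distance between lid_center and mill_neck below 0.003 m and z of lid_center in the frame of mill_neck below 0.0292 m and angle between lid_center's own z axis and vertical below 0.06 rad and value of joint seal above 0.003 m and horizontal distance between small_lid_center and rack below 0.12 m and height (world z) of small_lid_center above 0.03 m); the robot touches nothing.
It fails at once if the oil bottle is knocked over (angle between oil_bottle's own z axis and vertical above 0.5 rad).
It fails at once if the tin is knocked over (angle between yeast_tin's own z axis and vertical above 0.5 rad).
It fails at once if the glass is knocked over (angle between tea_glass's own z axis and vertical above 0.5 rad).
It fails at once if the small lid is taken or knocked out of the rack (height (world z) of small_lid_center below 0.028 m).
It also fails if it takes over 72 s, if anything falls off the work surface, if the arm or the gripper's body presses on something with over 40 N, if the wrist force passes 120 N, or if a joint passes its speed limit or range.

## Working session

There is one attempt and no reset: what is moved stays moved. The work goes in short steps, each a Python script; the robot and the scene stay as the last script left them, time stands still between calls to the robot, and variables do not carry over. Pictures are saved under pics/ and viewed, about 8 in all and at most 12, crops included, and the job is handed in when it is done.

```bash
ls; mkdir -p pics
python3 - <<'E'
from bench import *
import cv2,numpy as np
for c in ["scene","top"]:
    im=read_camera(c); cv2.imwrite(f"pics/{c}0.png",im[:,:,::-1])
    for n in ["lid_center","mill_neck","mill_gap","small_lid_center","rack","oil_bottle","yeast_tin","tea_glass","flour_box"]:
        print(c,n,[(np.round(d["at"]).tolist(),round(d["confidence"],2)) for d in tip_of(c,n)][:4])
    P=camera_params(c);print(P["K"],P["dist_coeffs"],np.round(P["camera_from_world"],3).tolist())
print(read_time_s(),read_tcp_rot())
a=cv2.imread("pics/scene0.png");b=cv2.imread("pics/top0.png")
E
```

```text
pics
scene lid_center [([397.0, 184.0], 0.77), ([376.0, 207.0], 0.65)]
scene mill_neck [([224.0, 234.0], 0.96), ([400.0, 189.0], 0.63)]
scene mill_gap [([223.0, 224.0], 0.77), ([224.0, 235.0], 0.29), ([400.0, 188.0], 0.19)]
scene small_lid_center []
scene rack [([401.0, 189.0], 0.45)]
scene oil_bottle [([189.0, 247.0], 0.93)]
scene yeast_tin [([231.0, 233.0], 0.86)]
scene tea_glass [([406.0, 171.0], 0.68), ([221.0, 227.0], 0.59)]
scene flour_box []
[[514.09616357   0.         321.24606906]
 [  0.         514.09616357 195.44670355]
 [  0.           0.           1.        ]] [0.00449181 0.         0.         0.         0.        ] [[-0.45, -0.893, -0.01, 0.296], [-0.57, 0.296, -0.767, 0.37], [0.688, -0.339, -0.642, 1.457], [0.0, 0.0, 0.0, 1.0]]
top lid_center [([373.0, 233.0], 0.81), ([192.0, 231.0], 0.69), ([416.0, 216.0], 0.61), ([326.0, 240.0], 0.54)]
top mill_neck [([196.0, 226.0], 0.9)]
top mill_gap [([186.0, 227.0], 0.85)]
top small_lid_center [([445.0, 196.0], 0.58)]
top rack [([427.0, 209.0], 0.88)]
top oil_bottle [([175.0, 190.0], 0.77)]
top yeast_tin [([221.0, 188.0], 0.59)]
top tea_glass [([324.0, 240.0], 0.81)]
top flour_box []
[[417.19027864   0.         318.82288248]
 [  0.         417.19027864 202.4794574 ]
 [  0.           0.           1.        ]] [0.02687652 0.         0.         0.         0.        ] [[0.006, -1.0, 0.015, 0.048], [-0.997, -0.008, -0.081, 0.57], [0.081, -0.014, -0.997, 1.291], [0.0, 0.0, 0.0, 1.0]]
1.0 [ 9.90570370e-01  1.37004895e-01  8.98746131e-06 -3.09780913e-07]
```

View pics/scene0.png

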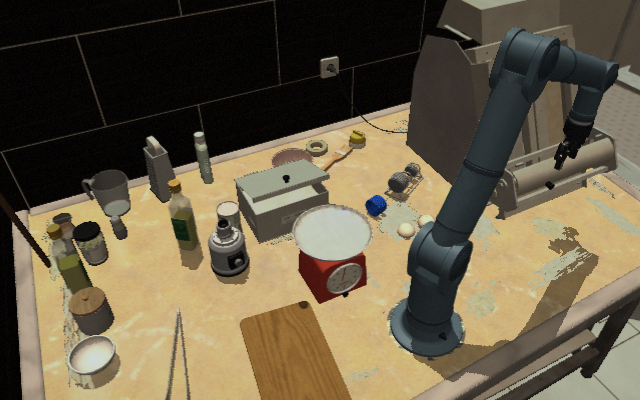

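View pics/top0.png

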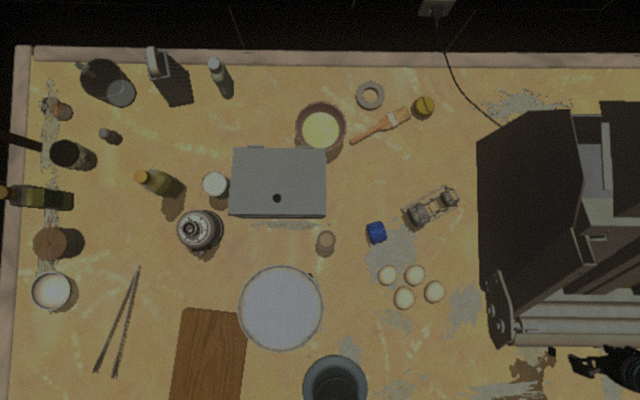

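The scene view shows the grey lid in the rack at about (398,182), the small lid at (413,170), the blue look-alike at (376,205) and the mill at (228,250). In the top view, the rack is at (430,207), the mill at (198,229), the glass at (326,241), the tin at (215,184) and the bottle at (158,182).

```bash
cat > h.py <<'E'
from bench import *
import cv2,numpy as np
from scipy.spatial.transform import Rotation as R
def ray(P,px):
    u=cv2.undistortPoints(np.array([[px]],float),np.array(P["K"]),np.array(P["dist_coeffs"]))[0,0]
    T=np.array(P["camera_from_world"]);o=-T[:3,:3].T@T[:3,3];return o,T[:3,:3].T@np.array([u[0],u[1],1])
def at_z(P,px,z):
    o,d=ray(P,px);return o+d*(z-o[2])/d[2]
def proj(P,X):
    T=np.array(P["camera_from_world"]);r=cv2.Rodrigues(T[:3,:3])[0]
    return cv2.projectPoints(np.array(X,float).reshape(-1,3),r,T[:3,3],np.array(P["K"]),np.array(P["dist_coeffs"]))[0][:,0]
def tri(Ps,pxs):
    A=np.zeros((3,3));b=np.zeros(3)
    for P,p in zip(Ps,pxs):
        o,d=ray(P,p);d=d/np.linalg.norm(d);M=np.eye(3)-np.outer(d,d);A+=M;b+=M@o
    return np.linalg.solve(A,b)
def down(yaw): # tool down, jaw (y) axis direction at world angle yaw
    y=np.array([np.cos(yaw),np.sin(yaw),0]);z=np.array([0,0,-1.]);x=np.cross(y,z)
    return R.from_matrix(np.c_[x,y,z]).as_quat()
E
python3 - <<'E'
from h import *
S=camera_params("scene");T=camera_params("top")
r=lambda x:np.round(x,3)
print("lid",r(at_z(S,[398,182],.051)),r(at_z(T,[416,216],.051)))
print("small",r(at_z(S,[413,170],.043)),r(at_z(T,[445,196],.043)))
print("rack",r(at_z(S,[401,189],0)),r(at_z(T,[427,209],0)))
print("neck",r(at_z(S,[224,234],.128)),r(at_z(T,[196,226],.128)),"gap",r(at_z(S,[223,224],.171)),r(at_z(T,[186,227],.171)))
print("bottle",r(at_z(S,[189,247],0)),r(at_z(T,[175,190],0)))
print("tin",r(at_z(S,[231,233],0)),r(at_z(T,[221,188],0)))
print("glass",r(at_z(T,[324,240],0)), "blue",r(at_z(T,[376,233],.03)))
a=cv2.imread("pics/scene0.png");b=cv2.imread("pics/top0.png")
f=lambda im,x,y:cv2.resize(im[y-40:y+40,x-50:x+50],None,fx=4,fy=4,interpolation=cv2.INTER_CUBIC)
g=np.vstack([np.hstack([f(a,395,190),f(b,425,210)]),np.hstack([f(a,226,245),f(b,196,228)])])
cv2.imwrite("pics/crop0.png",cv2.resize(g,(750,600)))
E
```

```text
lid [ 0.535 -0.252  0.051] [ 0.528 -0.247  0.051]
small [ 0.578 -0.349  0.043] [ 0.592 -0.34   0.043]
rack [ 0.546 -0.278  0.   ] [ 0.554 -0.295  0.   ]
neck [0.486 0.417 0.128] [0.491 0.405 0.128] gap [0.484 0.415 0.171] [0.487 0.42  0.171]
bottle [0.615 0.513 0.   ] [0.608 0.51  0.   ]
tin [0.614 0.367 0.   ] [0.616 0.365 0.   ]
glass [0.452 0.035 0.   ] blue [ 0.475 -0.127  0.03 ]
```

View pics/crop0.png

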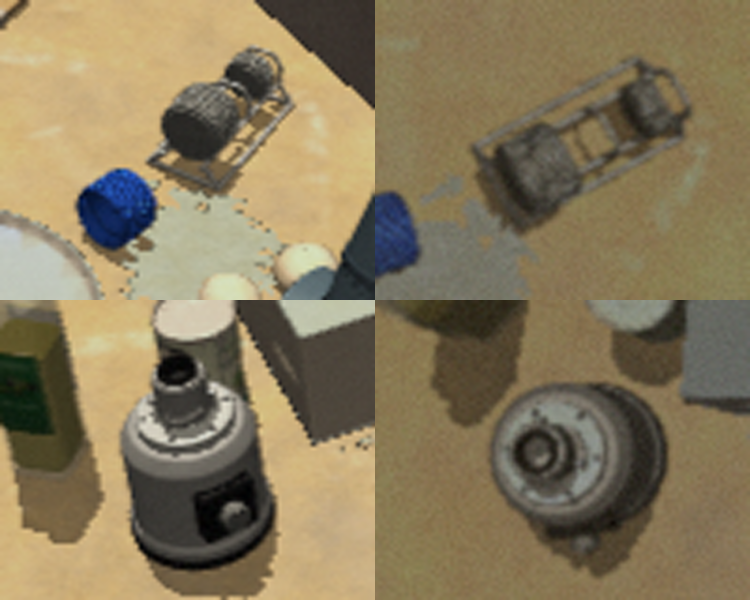

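The crops confirm the geometry: the lid's axis runs along the rack at about azimuth -61° and its top faces the blue look-alike. The mill neck is open. I'll lift the arm clear of the appliance and approach with a 45° tilt. That way one grasp works for both picking and placing.

```bash
cat >> h.py <<'E'
def tilt(az,t): # tool z = cos t down + sin t (horizontal at az), jaw axis horizontal
    h=np.array([np.cos(az),np.sin(az),0]);z=-np.cos(t)*np.array([0,0,1.])+np.sin(t)*h
    y=np.array([-np.sin(az),np.cos(az),0]);return np.c_[np.cross(y,z),y,z]
def q(M,flip=False):
    if flip: M=M@np.diag([-1,-1,1])
    return R.from_matrix(M).as_quat()
E
python3 - <<'E'
from h import *
L=np.array([.530,-.250,.051]);az=np.arctan2(-.88,.48)
N=np.array([.487,.416,.128]);azn=np.arctan2(N[1],N[0])
for f in (0,1):
    M=tilt(az,np.pi/4)
    for d in (0,.12,.2): print("pick",f,d,np.round(inverse_kinematics(L-d*M[:,2],q(M,f)),2) if inverse_kinematics(L-d*M[:,2],q(M,f)) is not None else None)
    for da in (-.6,0,.6):
        M=tilt(azn+da,np.pi/4);print("place",f,da,inverse_kinematics(N+[0,0,.04],q(M,f)))
for w in np.arange(0,np.pi*2,.785): print(round(w,2),inverse_kinematics(N+[0,0,.04],down(w)))
print(read_qpos())
try:
    movel([.176,-.626,.40]); movel([.30,-.35,.40]); print(read_time_s())
except MotionError as e: print(e)
E
```

```text
pick 0 0 [ 0.27  0.51 -0.24  2.24  1.7   0.75 -0.96]
pick 0 0.12 [ 0.6   0.33 -0.79  2.31  1.45  0.96 -0.77]
pick 0 0.2 [ 0.72  0.17 -1.03  2.33  1.21  1.   -0.64]
place 0 -0.6 [-0.32236675  0.43558386 -0.82207057  2.09757631  1.5177016   0.89679479
 -0.49566092]
place 0 0 [ 0.29048906  0.5484626  -1.23320986  2.20603308  1.87549083  0.50312986
 -0.07591014]
place 0 0.6 [ 0.49819542  0.688994   -1.2385829   2.08711662  0.39770882  0.21031498
  2.06235091]
pick 1 0 [-0.75  0.76  0.91  2.28  1.68  0.14  1.88]
pick 1 0.12 [ 0.63  0.34 -0.82  2.31  1.45  0.97  2.37]
pick 1 0.2 [ 0.91  0.25 -1.24  2.32  1.27  1.07  2.48]
place 1 -0.6 [-0.50579049  0.3732897  -0.60743446  2.10495186  1.45925454  0.80881103
  2.64522376]
place 1 0 [-0.63976524  0.22845006 -0.17434771  2.24105327  2.39781534  0.14859753
  2.2641286 ]
place 1 0.6 [ 0.13942173  0.41451702 -0.76069319  2.09829944 -1.03566164  0.30281133
  0.18066949]
0.0 [-0.06685374  0.65259841 -0.9655582   1.65554794  0.57988755  1.14667891
 -1.1844956 ]
0.78 [-0.06329458  0.65560481 -0.97157601  1.6553945   0.58456467  1.14879706
 -0.40255541]
1.57 [-0.04046723  0.67608349 -1.0109956   1.65442081  0.6156742   1.16334269
  0.36223631]
2.36 [-0.02741054  0.68882776 -1.03426015  1.65387215  0.63442266  1.17249763
  1.13518287]
3.14 [ 0.07559363  0.83197596 -1.24899651  1.64976996  0.82115611  1.28052908
  1.80621979]
3.92 [ 0.07559363  0.83197596 -1.24899651  1.64976996  0.82115611  1.28052908
  2.59121979]
4.71 [-0.97695101  0.4527946   0.26244592  1.70249326 -0.13494854  1.00400838
 -2.24033516]
5.5 [-0.13432018  0.60332043 -0.85665878  1.65853566  0.49844322  1.11258814
 -1.91855806]
6.28 [-0.06678138  0.65265906 -0.96568023  1.65554481  0.5799822   1.1467216
 -1.18774289]
[ 1.19817439  0.38291991  0.04391043  1.59789388 -0.01790056  1.16116864
 -0.04988381]
4.3167
```

Run:
```python
from h import *
print(np.round(read_qpos(),2))
L=np.array([.530,-.250,.051]);az=np.arctan2(-.88,.48);M=tilt(az,np.pi/4)
p=L-.15*M[:,2]
best=None
for f in (0,1):
    s=inverse_kinematics(p,q(M,f)); print(f,s)
try: move_ptp(p,q(M,0))
except MotionError as e: print(e)
print(read_time_s(),np.round(read_qpos(),2),read_eef_pos())
P=camera_params("wrist");im=read_camera("wrist");cv2.imwrite("pics/w1.png",im[:,:,::-1])
np.save("w1.npy",dict(P),allow_pickle=True)
for n in ["lid_center","lid_mouth","small_lid_center","rack"]:
    for d in tip_of("wrist",n)[:3]: print(n,np.round(d["at"]),d["confidence"],np.round(at_z(P,d["at"],{"rack":0,"small_lid_center":.043}.get(n,.051)),4))
T=np.array(P["camera_from_world"]);print("cam",-T[:3,:3].T@T[:3,3],P["K"][0])
```

```text
[ 0.95 -0.07 -0.16  1.82 -0.01  1.4  -0.51]
0 [ 0.76189461  0.32052687 -1.00932502  2.31866127  1.39690303  1.02993108
 -0.73024295]
1 [ 0.95029902  0.45209332 -1.23451291  2.31382129  1.47579823  1.16803625
  2.40385832]
5.6583 [ 0.76  0.32 -1.01  2.32  1.4   1.03 -0.73] [ 0.47938927 -0.15836534  0.1575992 ]
lid_center [325. 190.] 0.69 [ 0.5336 -0.2534  0.051 ]
lid_mouth [358.   6.] 0.67 [ 0.4657 -0.0969  0.051 ]
small_lid_center [323. 226.] 0.91 [ 0.5808 -0.3454  0.043 ]
cam [ 0.41573092 -0.03987739  0.19838192] [287.30767373   0.         323.38801666]
```

View pics/w1.png

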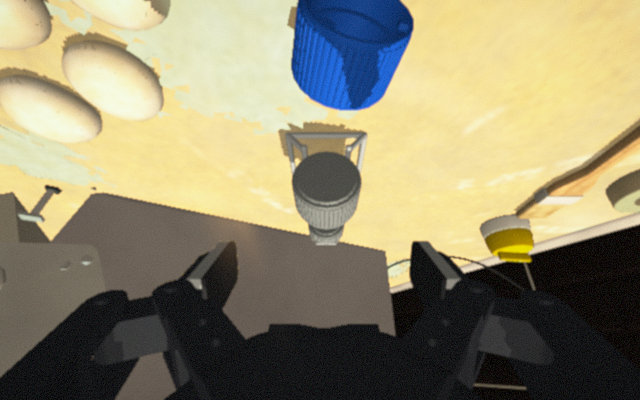

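The wrist view shows the grey lid's top disc centred at about (327,180), with edges at columns 294 and 361 and its upper edge at row 152. The rack's front corners are at (289,132) and (366,132), and the blue one is at (352,50). I'll refine the lid pose by projecting a model.

Run:
```python
from h import *
P=np.load("w1.npy",allow_pickle=True).item()
a=at_z(P,[289,132],.025);b=at_z(P,[366,132],.025);v=b-a
print("front",a,b,np.linalg.norm(v),"axis az(back)",np.degrees(np.arctan2(v[1],v[0])),)
from scipy.optimize import least_squares
def pts(c,az,s):
    t=np.linspace(0,2*np.pi,60);h=np.array([np.cos(az),np.sin(az),0]);l=np.array([-h[1],h[0],0])
    return np.array([*c,.051])-s*.024*h+.0325*(np.outer(np.cos(t),l)+np.outer(np.sin(t),[0,0,1]))
def res(x,az):
    p=proj(P,pts(x,az,1));return [p[:,0].min()-293.5,p[:,0].max()-361,p[:,1].min()-152]
for az in np.radians([-60,-62,-64]):
    s=least_squares(res,[.53,-.25],args=(az,));print(np.degrees(az),s.x,s.fun)
# IK feasibility for tilts, from here
N=np.array([.487,.416,.128]);azn=np.arctan2(N[1],N[0])
q0=read_qpos();L=np.array([.532,-.252,.051]);az=np.radians(-62)
for t in (35,45):
  for f in (0,1):
    M=tilt(az,np.radians(t));print("pick",t,f,np.round(inverse_kinematics(L,q(M,f)),2))
    for da in (-.8,-.5,-.25,0):
        M=tilt(azn+da,np.radians(90-t));s=inverse_kinematics(N+[0,0,.08],q(M,f));print("  place",da,None if s is None else np.round(s,2))
im=cv2.imread("pics/w1.png");im2=im.copy()
```

```text
front [ 0.47932261 -0.22014259  0.025     ] [ 0.5382663  -0.18830156  0.025     ] 0.06699409972650895 axis az(back) 28.37765224217776
-59.99999999999999 [ 0.53791831 -0.25684175] [-1.08474731  1.07520255  0.38312201]
-62.0 [ 0.53730693 -0.2572137 ] [-1.07628754  1.07468179  0.38144218]
-64.0 [ 0.53667037 -0.25754004] [-1.02811324  1.03414429  0.36518475]
pick 35 0 [ 0.85  0.61 -0.82  2.16  1.58  0.87 -0.61]
  place -0.8 [-0.48  0.46 -0.78  2.05  1.53  1.19 -0.69]
  place -0.5 [ 0.01  0.59 -1.24  2.18  1.85  1.14 -0.54]
  place -0.25 [ 0.05  0.39 -1.09  2.26  2.01  0.73 -0.57]
  place 0 [-0.17  0.23 -0.68  2.3   2.59  0.35 -1.  ]
pick 35 1 [ 0.75  0.56 -0.7   2.16  1.54  0.81  2.52]
  place -0.8 [-2.19  0.93  1.37  2.12 -0.06  0.33 -2.77]
  place -0.5 [-2.08  0.51  1.17  2.26  1.56  0.24  2.32]
  place -0.25 [-1.82  0.28  0.95  2.33  2.36  0.3   1.89]
  place 0 [-1.27  0.17  0.49  2.34  3.08  0.31  1.52]
pick 45 0 [ 0.74  0.64 -0.76  2.21  1.79  1.02 -0.86]
  place -0.8 [-0.3   0.46 -0.93  1.99  1.37  1.12 -0.5 ]
  place -0.5 [ 0.05  0.52 -1.24  2.1   1.58  0.99 -0.33]
  place -0.25 [-0.02  0.3  -0.98  2.17  1.57  0.54 -0.19]
  place 0 [ 0.1   0.27 -0.97  2.19  1.63  0.26  0.  ]
pick 45 1 [ 0.68  0.62 -0.69  2.21  1.77  0.98  2.27]
  place -0.8 [-2.13  0.82  1.38  2.07 -0.26  0.44 -2.47]
  place -0.5 [-2.13  0.67  1.39  2.18 -0.58  0.22 -1.84]
  place -0.25 [-2.09  0.54  1.39  2.24 -1.47  0.2  -0.66]
  place 0 [-1.53  0.17  0.78  2.26  4.31  0.06  0.28]
```

Run:
```python
from h import *
L=np.array([.535,-.2545,.053]);az=np.radians(-61.7);M=tilt(az,np.radians(35))
move_gripper(.078)
movel(L-.12*M[:,2],q(M),speed=.15)
P=camera_params("wrist");im=read_camera("wrist");cv2.imwrite("pics/w2.png",im[:,:,::-1])
for d in tip_of("wrist","lid_center")[:2]: print(np.round(d["at"]),d["confidence"],np.round(at_z(P,d["at"],.051),4))
movel(L,q(M),speed=.08)
print("F",read_ft_force(),read_eef_pos())
move_gripper(.05,60);pause(.2)
print("gap",read_finger_gap(),read_ft_force(),read_time_s())
movel(L+[0,0,.04],q(M),speed=.06)
h=np.array([np.cos(az),np.sin(az),0])
movel(L+[0,0,.22]-.05*h,q(M),speed=.2)
print("gap",read_finger_gap(),read_ft_force(),read_time_s(),read_qpos())
P=camera_params("wrist");np.save("w3.npy",dict(P),allow_pickle=True);np.save("w3pose.npy",np.r_[read_eef_pos(),read_tcp_rot()])
im=read_camera("wrist");cv2.imwrite("pics/w3.png",im[:,:,::-1])
```

```text
[342.   6.] 0.89 [ 0.4752 -0.1228  0.051 ]
[319. 192.] 0.56 [ 0.5303 -0.2534  0.051 ]
F [-0.22577935  0.1946631  -0.55583462] [ 0.53527107 -0.25423047  0.05346469]
gap 0.06389004579287612 [-3.3590758   0.57920217  5.73285418] 8.8167
gap 0.06384676653825598 [ 0.15516154 -0.62158916 -1.23902582] 10.7167 [ 1.13643447  0.0845887  -1.1126484   2.09068623  0.82854509  0.86018492
  0.01979627]
```

View pics/w3.png

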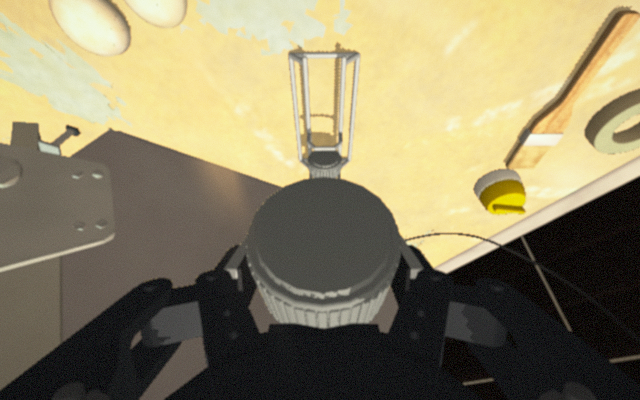

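The lid is gripped: its top disc spans columns 246 to 402 and rows 178 to 300. The small lid is still in the rack. Next I'll fit the lid's pose in the hand.

Run:
```python
from h import *
from scipy.optimize import least_squares
P=np.load("w3.npy",allow_pickle=True).item();w=np.load("w3pose.npy");M=R.from_quat(w[3:]).as_matrix();p0=w[:3]
az=np.radians(-61.7);h=np.array([np.cos(az),np.sin(az),0]);l=np.array([-h[1],h[0],0]);u=np.array([0,0,1.])
t=np.linspace(0,2*np.pi,120)
def circ(x,s=-1,r=.0325):
    b,z,p=x;ax=h*np.cos(p)+u*np.sin(p);up=np.cross(ax,l); up=up*np.sign(up[2])
    return p0+h*b+u*z+s*.024*ax+r*(np.outer(np.cos(t),l)+np.outer(np.sin(t),up))
def res(x,r):
    p=proj(P,circ(x,r=r));return [p[:,0].min()-246,p[:,0].max()-402,p[:,1].min()-178,p[:,1].max()-299]
for r in (.0325,.0318):
  s=least_squares(res,[0,0,0],args=(r,));print(r,s.x,s.fun)
im=cv2.imread("pics/w3.png")
for c,s_ in (((0,255,0),-1),((0,0,255),1)):
    cv2.polylines(im,[np.round(proj(P,circ(s.x,s_))).astype(int)],True,c,1)
cv2.imwrite("pics/w3fit.png",cv2.resize(im[150:340,200:450],None,fx=3,fy=3))
```

```text
0.0325 [ 0.00020705 -0.00203301  0.11811394] [-1.67444964 -1.71431545  0.00670967 -0.00679932]
0.0318 [-0.00198191 -0.0005548   0.11810214] [-1.7043758  -1.7463433   0.0068321  -0.00692353]
```

View pics/w3fit.png

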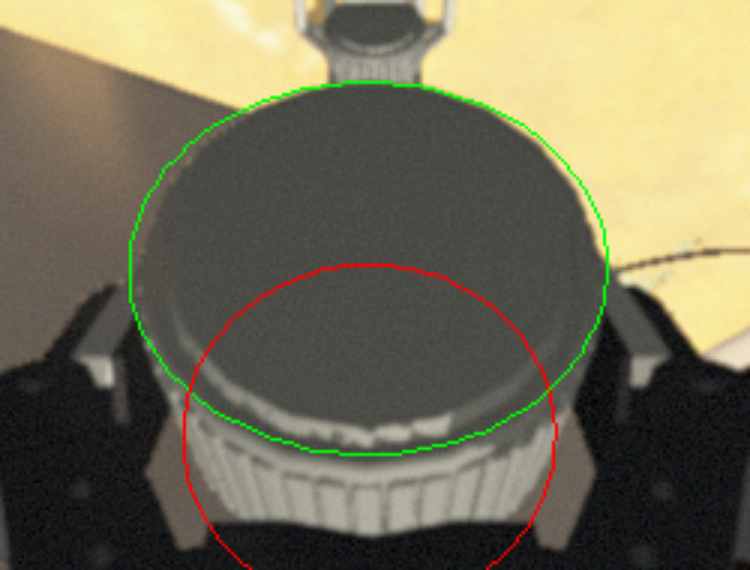

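I'll keep the lid offset known from the pick (the centre is about 2.3 mm below the TCP there). Next I'll carry the lid high over to the mill and measure the neck from two opposite viewpoints.

```bash
cat > view.py <<'E'
from h import *
P=np.load("w3.npy",allow_pickle=True).item();w=np.load("w3pose.npy")
Tw=np.eye(4);Tw[:3,:3]=R.from_quat(w[3:]).as_matrix();Tw[:3,3]=w[:3]
CT=np.array(P["camera_from_world"])@Tw   # camera_from_tool
def pose(N,az,z,row):
    M=tilt(az,0);h=M@[0,0,0]+np.array([np.cos(az),np.sin(az),0]);best=None
    for d in np.arange(-.1,.25,.005):
        W=np.eye(4);W[:3,:3]=M;W[:3,3]=[N[0]+d*h[0],N[1]+d*h[1],z]
        r=proj({**P,"camera_from_world":CT@np.linalg.inv(W)},N)[0]
        if best is None or abs(r[1]-row)<best[0]: best=(abs(r[1]-row),d,W[:3,3],r)
    return best[2],q(M),best[1],best[3]
E
python3 - <<'E'
from view import *
N=np.array([.487,.416,.171])
print("optical axis in tool",CT[2,:3],"cam pos tool",-CT[:3,:3].T@CT[:3,3])
for a in range(-180,180,30):
    p,o,d,r=pose(N,np.radians(a),.36,100);s=inverse_kinematics(p,o);print(a,np.round(p,3),round(d,3),np.round(r),None if s is None else np.round(s,2))
movel([.46,-.12,.40],q(tilt(np.radians(-61.7),0)),speed=.15)
print(read_time_s(),np.round(read_qpos(),2))
E
```

```text
optical axis in tool [-2.61531349e-01  3.60379845e-04  9.65194915e-01] cam pos tool [ 0.06621615  0.00038923 -0.12406163]
-180 [0.402 0.416 0.36 ] 0.085 [323. 100.] [ 0.04  0.37 -1.14  1.6   0.34  1.4  -2.71]
-150 [0.413 0.373 0.36 ] 0.085 [323. 100.] [ 0.22  0.36 -1.26  1.64  0.35  1.39 -2.13]
-120 [0.444 0.342 0.36 ] 0.085 [323. 100.] [ 0.34  0.45 -1.38  1.63  0.45  1.43 -1.61]
-90 [0.487 0.331 0.36 ] 0.085 [323. 100.] [ 0.34  0.55 -1.4   1.57  0.55  1.48 -1.08]
-60 [0.53  0.342 0.36 ] 0.085 [323. 100.] [ 0.27  0.67 -1.41  1.47  0.66  1.55 -0.58]
-30 [0.561 0.373 0.36 ] 0.085 [323. 100.] [ 0.17  0.76 -1.39  1.35  0.74  1.61 -0.08]
0 [0.572 0.416 0.36 ] 0.085 [323. 100.] [ 0.06  0.82 -1.39  1.26  0.81  1.66  0.41]
30 [0.561 0.459 0.36 ] 0.085 [323. 100.] [-0.05  0.8  -1.3   1.21  0.76  1.64  0.92]
60 [0.53 0.49 0.36] 0.085 [323. 100.] [-0.27  0.6  -0.87  1.23  0.45  1.51  1.54]
90 [0.487 0.501 0.36 ] 0.085 [323. 100.] [-0.15  0.69 -1.2   1.28  0.64  1.57  1.89]
120 [0.444 0.49  0.36 ] 0.085 [323. 100.] [-0.1   0.63 -1.24  1.39  0.6   1.53  2.37]
150 [0.413 0.459 0.36 ] 0.085 [323. 100.] [-1.63  0.34  0.93  1.58 -0.28  1.36 -2.76]
12.125 [ 1.26 -0.02 -1.05  1.76 -0.02  1.4   0.71]
```

Run:
```python
from view import *
N=np.array([.487,.416,.171])
move_j([-.70,-.02,0,1.76,0,1.4,0]);print(read_time_s(),read_eef_pos())
c={}
for a in range(-180,180,30):
    p,o,d,r=pose(N,np.radians(a),.36,100);s=inverse_kinematics(p,o)
    if s is not None: c[a]=s;print(a,np.round(s,2))
for k,a in enumerate((-60,120)):
    p,o,d,r=pose(N,np.radians(a),.36,100)
    try:
        move_ptp(p,o);pause(.3)
        PP=camera_params("wrist");im=read_camera("wrist");cv2.imwrite(f"pics/n{k}.png",im[:,:,::-1]);np.save(f"n{k}.npy",dict(PP),allow_pickle=True)
        for n,z in (("mill_gap",.171),("mill_neck",.128)):
            for d in tip_of("wrist",n)[:2]: print(a,n,np.round(d["at"],1),round(d["confidence"],2),np.round(at_z(PP,d["at"],z),4))
    except MotionError as e: print(a,e)
print(read_time_s(),read_finger_gap())
ims=[cv2.imread(f"pics/n{k}.png") for k in (0,1)]
cv2.imwrite("pics/n.png",np.hstack([cv2.resize(i[:200,220:420],(400,400)) for i in ims]))
```

```text
14.0333 [0.40188449 0.2832342  0.40177831]
-180 [-0.85  0.17 -0.03  1.63  0.01  1.33 -2.45]
-150 [-0.78  0.13 -0.03  1.68  0.    1.33 -1.86]
-120 [-0.73  0.14 -0.    1.68  0.    1.33 -1.25]
-90 [-0.68  0.19  0.02  1.61 -0.    1.34 -0.66]
-60 [-0.68  0.28  0.05  1.51 -0.01  1.35 -0.11]
-30 [-0.69  0.36  0.05  1.4  -0.02  1.38  0.41]
0 [-0.7   0.43  0.02  1.3  -0.01  1.41  0.89]
30 [-0.7   0.47 -0.06  1.25  0.03  1.43  1.33]
60 [-0.72  0.47 -0.13  1.25  0.06  1.43  1.78]
90 [-0.73  0.42 -0.19  1.32  0.08  1.41  2.23]
120 [-0.73  0.35 -0.22  1.42  0.08  1.38  2.71]
150 [-1.85  0.58  1.38  1.58 -0.58  1.46 -2.52]
-60 mill_gap [319.9 101.4] 0.93 [0.4843 0.4142 0.171 ]
-60 mill_neck [320.7  96.3] 0.75 [0.4807 0.4215 0.128 ]
-60 mill_neck [321.8 104.1] 0.61 [0.4862 0.4146 0.128 ]
120 mill_gap [324.   98.5] 0.87 [0.4875 0.4147 0.171 ]
120 mill_neck [324.6 102.7] 0.86 [0.4858 0.416  0.128 ]
17.6917 0.0634804038876501
```

View pics/n.png

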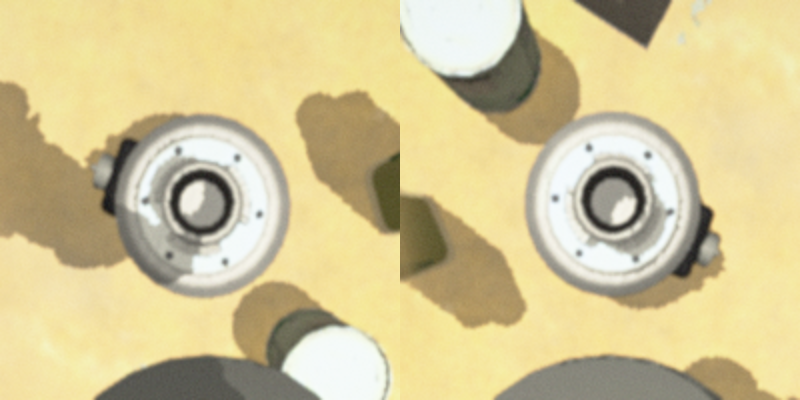

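The left image shows the black seal ring at about (320,101) and the right one at about (326,99), in full-image pixels. I'll get the centres sub-pixel.

Run:
```python
from view import *
for k in (0,1):
    im=cv2.imread(f"pics/n{k}.png",0);P=np.load(f"n{k}.npy",allow_pickle=True).item()
    c0=np.array([[321,101],[326,99]][k])
    yy,xx=np.mgrid[:400,:640];m=((xx-c0[0])**2+(yy-c0[1])**2<21**2)&(im<75)
    n,lab,st,ce=cv2.connectedComponentsWithStats(m.astype(np.uint8));i=1+st[1:,4].argmax()
    ct=cv2.findContours((lab==i).astype(np.uint8),cv2.RETR_EXTERNAL,cv2.CHAIN_APPROX_NONE)[0];e=cv2.fitEllipse(max(ct,key=len))
    print(k,e,[np.round(at_z(P,e[0],z)[:2],4).tolist() for z in (.171,.174,.176)])
    d=np.linalg.inv(np.array(P["camera_from_world"]))[:3,3];print("cam",d)
```

```text
0 ((320.3660888671875, 100.68889617919922), (29.337539672851562, 30.32863998413086), 0.9212502241134644) [[0.4844, 0.415], [0.4845, 0.4149], [0.4846, 0.4148]]
cam [0.49593398 0.39996911 0.48540269]
1 ((326.30706787109375, 99.27725982666016), (29.31285285949707, 30.751914978027344), 0.587470531463623) [[0.485, 0.4142], [0.485, 0.4143], [0.4849, 0.4145]]
cam [0.47786486 0.43250064 0.48396584]
```

Both views agree on the neck: (0.4848, 0.4146). Next I'll scan the feasible placing azimuths.

```bash
cat >> view.py <<'E'
N=np.array([.4848,.4146,.128])
OFF=tilt(0,np.radians(35)).T@np.array([0,0,-.0023])  # lid centre in tool frame (pick); indep. of az
def place(azp,zc):  # TCP pose putting the lid centre at height zc on the neck axis, mouth down
    M=tilt(azp,np.radians(55))@np.diag([-1,-1,1]);return np.array([N[0],N[1],zc])-M@OFF,R.from_matrix(M).as_quat()
E
python3 - <<'E'
from view import *
M=tilt(0,np.radians(55))@np.diag([-1,-1,1]);A=tilt(0,np.radians(35)).T@[-1,0,0]
print("lid axis in world at place",M@A,"off",M@OFF)
for a in range(-90,181,15):
    o=[]
    for zc in (.26,.165):
        p,w=place(np.radians(a),zc);s=inverse_kinematics(p,w);o.append(None if s is None else np.round(s,2).tolist())
    print(a,o)
E
```

```text
lid axis in world at place [1.11425532e-16 0.00000000e+00 1.00000000e+00] off [ 2.30000000e-03  0.00000000e+00 -1.87901119e-19]
-90 [[-1.14, 0.83, 0.26, 1.17, 0.38, 1.93, 2.25], [-0.89, 0.92, -0.17, 1.19, 0.58, 1.91, 2.02]]
-75 [[-0.81, 0.77, -0.39, 1.3, 0.82, 1.95, 2.16], [-0.68, 0.93, -0.61, 1.32, 0.95, 1.94, 2.0]]
-60 [[-0.62, 0.77, -0.75, 1.45, 1.1, 1.94, 2.19], [-0.64, 0.88, -0.71, 1.48, 1.12, 1.85, 2.09]]
-45 [[-0.56, 0.69, -0.83, 1.61, 1.22, 1.81, 2.29], [-0.6, 0.81, -0.77, 1.65, 1.26, 1.73, 2.17]]
-30 [[-0.47, 0.61, -0.92, 1.78, 1.34, 1.65, 2.4], [-0.54, 0.74, -0.83, 1.81, 1.4, 1.6, 2.25]]
-15 [[-0.34, 0.53, -1.01, 1.93, 1.45, 1.45, 2.5], [-0.44, 0.67, -0.89, 1.97, 1.56, 1.44, 2.33]]
0 [[-0.17, 0.44, -1.12, 2.07, 1.57, 1.21, 2.6], [-0.31, 0.6, -0.96, 2.11, 1.73, 1.25, 2.4]]
15 [[0.07, 0.36, -1.24, 2.18, 1.7, 0.92, 2.69], [-0.13, 0.55, -1.04, 2.22, 1.95, 1.03, 2.47]]
30 [[0.33, 0.3, -1.33, 2.24, 1.89, 0.58, 2.75], [0.1, 0.55, -1.13, 2.29, 2.21, 0.8, 2.54]]
45 [[0.32, 0.17, -1.11, 2.26, 2.63, 0.18, 2.21], [0.38, 0.67, -1.27, 2.3, 2.43, 0.58, 2.73]]
60 [[0.55, 0.3, -1.23, 2.21, 4.38, 0.14, 0.79], [0.49, 0.68, -1.23, 2.25, 2.79, 0.25, 2.64]]
75 [[0.28, 0.27, -0.82, 2.13, -1.34, 0.49, 0.42], [-1.54, 1.03, 1.37, 2.24, 4.15, 1.52, 0.55]]
90 [[-0.25, 0.28, -0.17, 2.02, -1.26, 0.86, 0.49], [0.29, 0.59, -0.81, 2.03, -1.07, 0.54, 0.55]]
105 [[-0.59, 0.39, 0.26, 1.89, -1.21, 1.19, 0.59], [-0.05, 0.56, -0.39, 1.89, -1.04, 0.91, 0.64]]
120 [[0.17, 0.6, -0.72, 1.68, -0.64, 1.13, 0.38], [-0.41, 0.62, 0.04, 1.75, -1.05, 1.26, 0.76]]
135 [[-0.1, 0.64, -0.42, 1.53, -0.67, 1.41, 0.54], [0.09, 0.84, -0.71, 1.55, -0.43, 1.23, 0.49]]
150 [[-0.37, 0.7, -0.12, 1.37, -0.69, 1.68, 0.72], [-0.06, 0.89, -0.61, 1.39, -0.37, 1.47, 0.59]]
165 [[-0.5, 0.78, -0.01, 1.22, -0.63, 1.87, 0.86], [-0.34, 0.9, -0.27, 1.25, -0.46, 1.71, 0.83]]
180 [[-0.28, 0.93, -0.56, 1.06, -0.22, 1.96, 0.75], [-0.55, 0.95, -0.02, 1.12, -0.47, 1.9, 1.05]]
```

Run:
```python
from view import *
a=np.radians(-15)
p,w=place(a,.36);move_ptp(p,w)
p,w=place(a,.225);movel(p,w,speed=.12);pause(.2)
f0=read_ft_force();print(read_time_s(),"f0",f0,"tcp err",read_eef_pos()-p,read_finger_gap())
im=read_camera("scene");cv2.imwrite("pics/s1.png",cv2.resize(im[130:300,130:330],None,fx=3,fy=3)[:,:,::-1])
z=.225
while z>.157:
    z-=.003;p,w=place(a,z);movel(p,w,speed=.05)
    f=read_ft_force()-f0
    if z<.21: print(round(z,4),np.round(f,1),np.round((read_eef_pos()-p)*1e3,1))
    if np.linalg.norm(f)>6: break
print(read_time_s())
```

```text
19.9083 f0 [ 0.79946083 -0.30748391 -1.41536142] tcp err [0.00017098 0.00029729 0.0009448 ] 0.06388426613509529
0.207 [-0.8  0.8  0.5] [-0.1 -0.1 -0.3]
0.204 [-0.9  0.9 -0.1] [-0.1 -0.1 -0.3]
0.201 [-0.2  0.3 -1.5] [-0.1 -0.1 -0.3]
0.198 [-1.5 -0.3 -0. ] [-0.  -0.2 -0.3]
0.195 [-0.9  0.5 -0.5] [-0.1 -0.1 -0.3]
0.192 [-0.8  0.4  0. ] [-0.1 -0.1 -0.3]
0.189 [-0.9  0.9  0.6] [-0.  -0.2 -0.3]
0.186 [-0.1 -0.2 -0.7] [-0.1 -0.1 -0.3]
0.183 [ 0.1  1.3 -0. ] [-0.1 -0.2 -0.3]
0.18 [-0.   0.6 -0.7] [-0.1 -0.1 -0.3]
0.177 [-0.5 -0.2 -0.3] [-0.1 -0.1 -0.3]
0.174 [-0.2  1.  -0.1] [-0.1 -0.1 -0.3]
0.171 [-1.  -0.4 -1.4] [-0.  -0.1 -0.3]
0.168 [-0.7 -0.  -0.4] [-0.  -0.2 -0.3]
0.165 [-0.9 -1.   2.8] [0.3 0.4 0.6]
0.162 [-4.2 -1.   9.3] [0.4 0.6 3.2]
25.2083
```

View pics/s1.png

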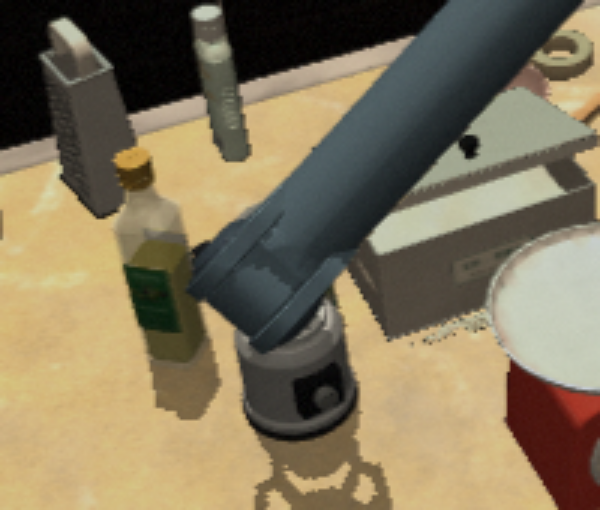

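The lid slid cleanly over the neck and met the thread at centre height 0.165 m. Now I'll release, retract and take it again from above.

Run:
```python
from view import *
p,w=place(np.radians(-15),.165);movel(p,w,speed=.05)
M=R.from_quat(w).as_matrix()
move_gripper(.082);pause(.25);print("open",read_time_s(),read_ft_force())
p=read_eef_pos()-.11*M[:,2];movel(p,w,speed=.15)
movel(p+[0,0,.10],w,speed=.25)
move_j([-.70,-.02,0,1.76,0,1.4,-.1])
qd=q(tilt(np.radians(-60),0));A=np.array([N[0],N[1],0])
move_ptp(A+[0,0,.30],qd);pause(.2)
PP=camera_params("wrist");im=read_camera("wrist");cv2.imwrite("pics/r1.png",im[:,:,::-1])
print(read_time_s(),np.round(read_qpos(),2))
for n,z in (("lid_center",.1655),("lid_mouth",.1415)):
    for d in tip_of("wrist",n)[:2]: print(n,np.round(d["at"]),round(d["confidence"],2),np.round(at_z(PP,d["at"],z),4))
```

```text
open 26.0333 [0.23971867 0.89585117 0.21303765]
30.7167 [-0.75  0.32 -0.03  1.57  0.01  1.25 -0.26]
```

View pics/r1.png

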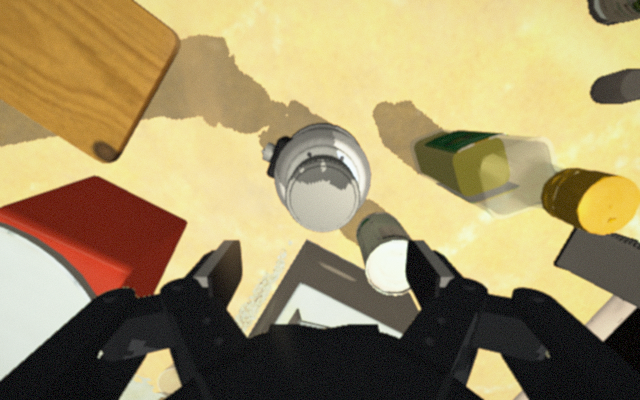

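The lid sits level on the neck at about (322,192). I'll grip it from above and turn it back.

```bash
cat > turn.py <<'E'
from view import *
A=np.array([N[0],N[1],0])
def step(az,z):
    o=q(tilt(az,0));s=inverse_kinematics(A+[0,0,z],o)
    move_j(s); return read_eef_pos(),read_ft_force(),read_ft_torque()
E
python3 - <<'E'
from turn import *
az=np.radians(-60);qd=q(tilt(az,0))
movel(A+[0,0,.172],qd,speed=.12);print("F",read_ft_force(),read_time_s())
move_gripper(.05,60);pause(.2);print("gap",read_finger_gap(),read_ft_force())
z0=read_eef_pos()[2];f0=read_ft_force();print("z0",z0,read_time_s())
z=.172-.0025
for k in range(14):
    p,f,t=step(az,z);print(round(np.degrees(az)),round(z,4),np.round(p*1e3,1),np.round(f-f0,1),np.round(t,2),round(read_time_s(),1))
    if p[2]-z<.0007: z-=.0025   # nothing underneath any more: follow down
    if z0-p[2]>.0045: print("dropped");break
    if np.linalg.norm(f-f0)>35: break
    az+=np.radians(8)
np.save("az.npy",[az,z,z0])
E
```

```text
F [-0.48125679 -0.54117713 -0.70592548] 32.0333
gap 0.06396605928946077 [-0.04757045  0.53468131  5.29904303]
z0 0.17344417722294278 32.5333
-60 0.1695 [485.5 415.1 173.1] [-3.  -4.4  8.2] [-0.8   0.76 -0.02] 32.8
-52 0.1695 [485.  413.9 169.6] [ 0.1 -1.6 -5.5] [-0.23 -0.04  0.09] 33.0
-44 0.167 [483.9 414.1 165.3] [-0.1 -0.9 -7. ] [0.01 0.04 0.04] 33.3
dropped
```

Run:
```python
from turn import *
az,z,z0=np.load("az.npy")
f0=np.array([0,0,-1.])
for dz in (0,.002,.002):
    z-=dz;p,f,t=step(az,z);print(round(z,4),np.round(p*1e3,1),np.round(f,1),np.round(t,2))
    if f[2]>6:break
zc=p[2]
for k in range(16):
    az-=np.radians(8);z=max(p[2]-.004,.1535)
    p,f,t=step(az,z);print(round(np.degrees(az)),round(z,4),np.round(p*1e3,1),np.round(f,1),np.round(t,2),round(read_time_s(),1),np.round(read_qpos()[6],2))
    if abs(t[2])>2.5 or np.linalg.norm(f)>45: print("stop");break
np.save("az.npy",[az,z,z0])
```

```text
0.1645 [484.7 414.7 164.4] [-0.8 -0.5 -1.5] [ 0.01  0.05 -0.04]
0.1625 [485.  414.9 163.3] [-1.1 -1.2  3.4] [-0.09  0.27 -0.05]
0.1605 [485.1 415.1 161.8] [-1.7 -1.9  6.2] [-0.26  0.43 -0.03]
-52 0.1578 [485.9 414.9 160.2] [-1.7 -3.9  9.4] [-0.42  0.39 -0.06] 34.3 -0.13
-60 0.1562 [486.1 414.6 159.4] [-3.3 -3.9 11.7] [-0.81  0.64 -0.12] 34.5 -0.26
-68 0.1554 [486.1 414.7 159.3] [-4.  -4.6 14.8] [-0.94  0.97 -0.11] 34.8 -0.39
-76 0.1553 [486.  414.5 159.3] [-4.2 -5.4 15.2] [-0.99  0.96 -0.15] 35.0 -0.52
-84 0.1553 [485.9 414.5 159.3] [-4.7 -4.3 15.9] [-0.96  0.95 -0.15] 35.3 -0.65
-92 0.1553 [485.9 414.7 159.3] [-4.7 -3.9 16.2] [-0.9   0.97 -0.14] 35.5 -0.78
-100 0.1553 [485.8 414.5 159.3] [-5.1 -6.  16.4] [-0.99  1.03 -0.2 ] 35.8 -0.9
-108 0.1553 [485.7 414.5 159.3] [-3.8 -6.1 16.5] [-1.03  0.95 -0.19] 36.0 -1.03
-116 0.1553 [485.8 414.6 159.3] [-3.9 -5.8 16.1] [-0.94  0.99 -0.13] 36.3 -1.16
-124 0.1553 [485.2 414.4 159.3] [-5.8 -5.6 17.2] [-1.19  1.19  0.89] 36.5 -1.29
-132 0.1553 [487.6 417.1 159.3] [ 0.8 -1.5 10.7] [-0.17 -0.07  1.13] 36.8 -1.41
-140 0.1553 [488.5 417.2 159.2] [ 2.1 -0.4  8.8] [-0.08 -0.45  1.27] 37.0 -1.54
-148 0.1552 [489.7 417.2 159.4] [3.5 1.1 8.5] [ 0.09 -0.84  0.98] 37.3 -1.67
-156 0.1554 [489.4 416.3 159.2] [ 2.5 -0.7  8.9] [-0.23 -0.72  1.15] 37.5 -1.8
-164 0.1552 [489.6 415.6 158.9] [ 3.7 -2.3  8.8] [-0.31 -0.67  1.07] 37.8 -1.92
-172 0.1549 [489.6 414.9 158.6] [ 3.5 -2.4  8.5] [-0.66 -0.6   1.41] 38.0 -2.05
```

It reached the stop after about 80° (torque rose to 1 N m), about 4 mm lower than its rest on the seal. The remaining steps only slipped round the lid. I'll let go and verify by regripping.

Run:
```python
from turn import *
p=read_eef_pos();o=read_tcp_rot()
move_gripper(.082);pause(.2);print("F",read_ft_force(),read_eef_pos())
az=np.radians(-80)
movel(A+[0,0,.24],o,speed=.12)
move_ptp(A+[0,0,.24],q(tilt(az,0)))
movel(A+[0,0,.166],q(tilt(az,0)),speed=.1)
move_gripper(.05,40);pause(.2);print("gap",read_finger_gap(),np.round(read_ft_force(),1),np.round(read_eef_pos()*1e3,1))
z=read_eef_pos()[2]-.005
for k in range(6):
    p,f,t=step(az,z);print(round(np.degrees(az)),np.round(p*1e3,1),np.round(f,1),np.round(t,2),round(read_time_s(),1))
    if t[2]>.8: break
    az-=np.radians(6)
move_gripper(.082);pause(.2)
o=read_tcp_rot();movel(A+[0,0,.32],o,speed=.15)
for a,k in ((-60,0),(-150,1)):
    pp,oo,d,r=pose(np.array([N[0],N[1],.18]),np.radians(a),.34,150);move_ptp(pp,oo);pause(.2)
    PP=camera_params("wrist");im=read_camera("wrist");cv2.imwrite(f"pics/e{k}.png",im[:,:,::-1]);np.save(f"e{k}.npy",dict(PP),allow_pickle=True)
im=read_camera("scene");cv2.imwrite("pics/e2.png",im[:,:,::-1])
a=cv2.imread("pics/e0.png")[60:260,200:450];b=cv2.imread("pics/e1.png")[60:260,200:450];c=cv2.imread("pics/e2.png")
c1=c[180:300,150:300];c2=c[150:230,350:450]
cv2.imwrite("pics/e.png",np.vstack([np.hstack([cv2.resize(a,(375,300)),cv2.resize(b,(375,300))]),np.hstack([cv2.resize(c1,(375,300)),cv2.resize(c2,(375,300))])]))
print(read_time_s())
```

```text
F [ 0.37618996  0.22655795 -0.54792457] [0.48436978 0.41447304 0.15429707]
gap 0.06412276674206885 [-2.5 -1.7  5.9] [484.8 415.  167.6]
-80 [484.8 415.  166.5] [-5.4 -4.5 13.8] [-0.89  1.26  0.1 ] 42.4
-86 [484.8 416.7 166.4] [-5.2 -0.9 11.5] [-0.39  0.9   0.53] 42.7
-92 [485.  418.  166.1] [-3.6  0.9  9.2] [-0.01  0.56  0.74] 42.9
-98 [485.6 419.2 166.1] [-1.4  2.4  6.8] [0.49 0.16 0.81] 43.2
47.575
```

View pics/e.png

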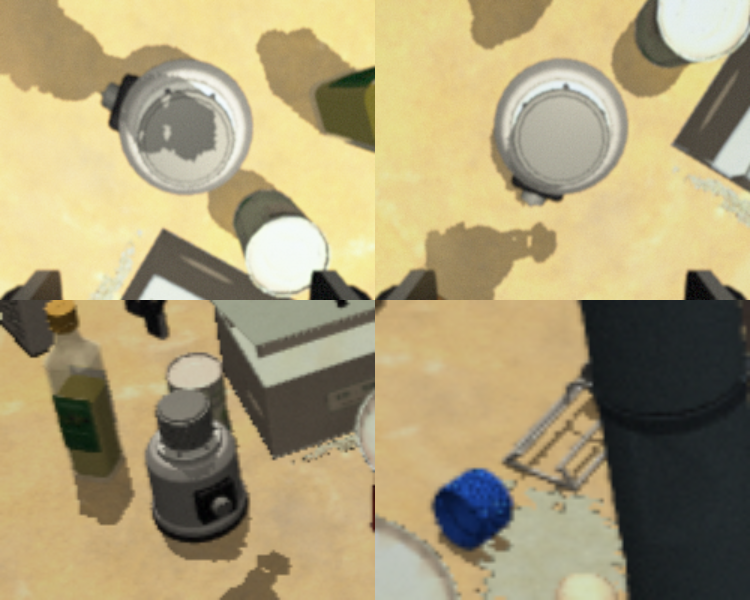

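Run:
```python
from turn import *
S=camera_params("scene")
for z in (.176,.180,.184,.190): print(z,np.round(proj(S,[N[0],N[1],z])[0],1))
for k,c in ((0,(322.5,143)),(1,(309.5,152))): 
    P=np.load(f"e{k}.npy",allow_pickle=True).item();print(k,[np.round(proj(P,[N[0],N[1],z])[0],1).tolist() for z in (.18,.19)],np.round(at_z(P,c,.18),4))
print(read_finger_gap(),read_ft_force(),read_time_s())
sign_off()
```

```text
0.176 [222.8 222.5]
0.18 [222.6 221.5]
0.184 [222.4 220.6]
0.19 [222.2 219.1]
0 [[323.4, 153.4], [323.4, 154.6]] [0.479  0.4228 0.18  ]
1 [[323.6, 152.6], [323.6, 153.8]] [0.4784 0.4269 0.18  ]
0.08163038851596803 [-0.81377186 -0.09894755 -0.64764299] 47.575
the job is handed in; nothing more can be done
```

The mill lid is screwed onto the neck and let go, and I handed the job in at about 47.6 s. `sign_off` gives no verdict, so success rests on the checks below.

**What I did:** I took the grey lid from the rack with a 35° tilted grasp. I set it mouth down on the neck, where it met the thread with its centre at about 0.165 m, and let go. I took it again from above; turned back about 16°, it dropped about 8 mm. Screwed clockwise, it met a stop after about 80°, about 4 mm below its rest on the seal.

**Checks that agreed:**
- **At the stop:** when I gripped the lid again and turned clockwise, the torque rose to 0.5 N m within 6° and 0.8 N m within 18°, so the lid was against its stop. The fingers slipped on it in both turns, moving the hand up to 5 mm sideways.
- **Height:** in the scene picture the top of the lid is at about row 222. I predicted 221.5 for fully home, and 219 for 10 mm higher.
- **Other objects:** the bottle and the tin are standing. The small lid was still in the rack after the pick; the arm hides it in the last picture, but I did not go near it again.
- **Nothing touched:** the fingers were open and the wrist force was near zero before hand-in.

**Checks that disagreed or were missing:**
- **Wrist-camera centring:** the last script printed a lid position 10 to 14 mm off the neck. I had typed wrong pixels for it. Read again from the same crops, the lid is at about (323,153) and (326,151), against predictions of (323,153) and (324,153). That is within about 2 mm, and I worked it out only after handing in.
- **Not seen or read:** I did not look at the glass again after the first pictures; nothing I did went near it. The seal value cannot be read directly, so I inferred it from the 4 mm drop.

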